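# Unload the shaker into the dry-block heater

## Robot

A 6-joint arm with a two-finger parallel gripper is mounted at the origin on a cart in front of the work surface, level with it; the furniture and walls round the work are solid. World frame = base frame: x ahead of the robot, y to its left, z up, the work surface at z = 0. Lengths are in mm, angles in rad, forces in N, time in s.
With the tool pointing down it reaches from about 425 to 950 mm from the base axis. Payload 3.5 kg.
Tool frame: the origin (TCP) lies on the centre line of the jaws, within the pads' length; the fingertips stand 19 mm ahead of it and the grasp point (between the pads) is the TCP (ctrl.finger_overhang is the distance from the TCP to the fingertips, in mm); z points along the fingers, y is the line along which they close (so a half turn about z gives the same grasp; the last joint's range is limited). The gripper opens to 85 mm and grips with 20 to 120 N. Pads are 22 mm wide; open, the fingers measure 114 mm over their backs; the gripper's body (76 mm by 85 mm) begins 54 mm behind the grasp point. The pads swing forward as they close: fully open they stand 13 mm farther back than shut.
Start: joints at [-0.15, 0.286, 1.577, -0, 1.279, -0.15], TCP at [674.986, 0.032, 214.425] pointing down, gripper open.
Joint ranges: [-2.77, 2.77], [-0.9, 2.22], [0.21, 2.48], [-1.53, 4.67], [0.24, 2.81], [-2.84, 2.84]. Speed limits (rad/s): [2.79, 2.79, 3.14, 3.14, 3.14, 3.14].

## Interface

Orientations are given as a 3x3 rotation matrix whose columns are the frame's x, y, z axes.
In Python, from plant import ctrl gives the robot as it stands.
- The arm moves only by the shell command python3 -m jog 'ROWS' [FORCE]. ROWS is JSON, a list of rows, each a list of 7 numbers: the shift along the tool's x, y, z in mm, then the turn, a rotation vector about the tool's x, y, z in degrees, then the finger opening in mm, from 0 to 85.4. In form: [[x, y, z, wx, wy, wz, gripper], ...]. A call has 1 to 20 rows; each row shifts and turns the commanded pose from where the row before left it, along the tool's axes as they then stand; what a row does not reach is not made up. A row lasts 1/10 s, in which the tool goes at most 50 mm and 8.59 degrees, less where a joint would pass 70% of its speed; a pose out of reach is approached as far as the arm can. A call with a gripper value outside its range is refused whole. The fingers move at their own pace and stop on an object; FORCE is the grip in N (left out, the last holds). Time passes only in rows, so rows that do not move let the fingers close. It gives the time, the measured TCP pose, the force, the opening and the grip force at its end, in the units of the state.
- ctrl.get_state(): the state, without advancing time (a new reading comes with each control period).
- ctrl.read_camera(name): name is "scene" or "side" or "wrist"; returns a dict with "img" (480x640x3 uint8, red, green, blue), "camera_matrix" (3x3 intrinsics, pixels), "k1" (the pictures are not rectified: a ray, as slopes to the right and down, at radius r is drawn at 1 + k1 r^2 times it, then the intrinsics apply), "R" (3x3) and "t" (3): a world point X has camera coordinates R X + t. Camera axes: x right, y down, z forward; pixel columns grow to the right and rows downward; lengths in mm; the calibration is good to about 2 mm. A picture is of the moment at which its call begins. There is no depth.
- ctrl.hand_in(): hands the job in; it is judged then, once.
Trained networks look in the newest picture that a camera, given by its name, has taken for a name from the list of things; names that differ only in an ending like _2 or _b are one class to them, and where a whole thing is asked for, a point or a joint stands for the part that bears it (a point fixed in the world has none). Each returns a list of dicts, best first, with "score" (0 to 1); they miss things now and then, are a little off and sometimes report something else, mostly with a low value. They report only what shows in the picture. A call takes as long as a camera call. They do not tell look-alikes from the thing itself.
- ctrl.regions_of(camera, label): "region" (480x640 bool, what is visible of it) and "extent" ([centre column, centre row, width, height] in pixels, round what is visible of it).
- ctrl.pinpoint(camera, label): "xy" ([column, row] in pixels: a listed point, or the origin of a listed thing).
The state is a dict: "clock": time; "joint_pos": joint angles; "dq": joint speeds; "tau": joint torques, N m; "tool_pos": TCP position; "orientation": TCP orientation; "contact_force": force on the tool from outside, world axes, zero at the start; "torque": the same for the moment, N m; "opening": finger opening in mm; "grip_force": force on a finger pad.
Only numpy, scipy, OpenCV 4.12 (cv2) and the standard library are available. Lean on these libraries where they do the work, as an engineer would, in place of code of your own. Each camera call takes 0.05 s, during which the arm holds its last target. There are 200 camera calls.

## Task

Shaking is finished: lift the sprung hold-down bar of the platform shaker up and back until it stays open by itself. Then move the four sample bottles from their row on the shaker to the row of blocks in the dry-block heater, each into the block whose bore is made for its diameter, lowering it gently so that it stands upright on the bore's floor. Keep the bottles upright and leave the hold-down open.

Things in the scene. Friction and masses are not known exactly. Their poses are not given: they have to be found in the camera images.
- bottle_slim: straight-sided clear sample bottle with pale contents and a blank label, body 22 mm in diameter, white ribbed screw cap 24 mm wide; the narrowest of the four bottles, all 96 mm tall with cap; body straight from 0 to 72 mm above its base; origin at the centre of its underside, z up. Starts upright on the shaker's rubber mat (mat top 50 mm above the bench), in a row of four spaced 74 mm, parallel to the hold-down's hinge.
- bottle_small: straight-sided clear sample bottle with pale contents and a blank label, body 30 mm in diameter, white ribbed screw cap 30 mm wide; second narrowest of the four bottles, all 96 mm tall with cap; body straight from 0 to 72 mm above its base; origin at the centre of its underside, z up. Starts upright on the shaker's rubber mat (mat top 50 mm above the bench), in a row of four spaced 74 mm, parallel to the hold-down's hinge.
- bottle_medium: straight-sided clear sample bottle with pale contents and a blank label, body 39 mm in diameter, white ribbed screw cap 36 mm wide; second widest of the four bottles, all 96 mm tall with cap; body straight from 0 to 72 mm above its base; origin at the centre of its underside, z up. Starts upright on the shaker's rubber mat (mat top 50 mm above the bench), in a row of four spaced 74 mm, parallel to the hold-down's hinge.
- bottle_wide: brown reagent bottle, body 48 mm in diameter, sloping shoulder, white screw cap 28 mm wide; the widest of the four bottles, all 96 mm tall with cap; body straight from 0 to 65 mm above its base; origin at the centre of its underside, z up. Starts upright on the shaker's rubber mat (mat top 50 mm above the bench), in a row of four spaced 74 mm, parallel to the hold-down's hinge.
- block_slim: fixed bare aluminium block 72 x 72 x 44 mm, one of four in a row (74 mm apart) in the dry-block heater; in its centre a vertical bore of 29 mm diameter (the narrowest) with a 4 mm bevel at its mouth, for the 22 mm bottle. Origin: centre of its underside; the bore's floor is 12 mm, its mouth 44 mm above that; z up, y along the row, -x to the heater's control panel.
- block_small: fixed bare aluminium block 72 x 72 x 44 mm, one of four in a row (74 mm apart) in the dry-block heater; in its centre a vertical bore of 37 mm diameter (second narrowest) with a 4 mm bevel at its mouth, for the 30 mm bottle. Origin: centre of its underside; the bore's floor is 12 mm, its mouth 44 mm above that; z up, y along the row, -x to the heater's control panel.
- block_medium: fixed bare aluminium block 72 x 72 x 44 mm, one of four in a row (74 mm apart) in the dry-block heater; in its centre a vertical bore of 46 mm diameter (second widest) with a 4 mm bevel at its mouth, for the 39 mm bottle. Origin: centre of its underside; the bore's floor is 12 mm, its mouth 44 mm above that; z up, y along the row, -x to the heater's control panel.
- block_wide: fixed bare aluminium block 72 x 72 x 44 mm, one of four in a row (74 mm apart) in the dry-block heater; in its centre a vertical bore of 55 mm diameter (the widest) with a 4 mm bevel at its mouth, for the 48 mm bottle. Origin: centre of its underside; the bore's floor is 12 mm, its mouth 44 mm above that; z up, y along the row, -x to the heater's control panel.
- hold_down (a joint): angle of the shaker's sprung hold-down frame about its level hinge behind the bottles: 0 = closed, lying over the caps; grows as the front is lifted up and back; stop at 2.4 rad. An over-centre spring presses it shut below about 1.1 rad and, past that, swings it open and holds it at the stop. Lifting at the front rod takes about 5 N.
- hold_down_grip (a point): middle of the hold-down's front rod: level, round, black sleeve 12 mm in diameter and 110 mm long, 75 mm in front of the bottles' row, 156 mm above the bench when closed. The frame is a steel U with side arms 316 mm apart and a clear bar over the caps. Axes turn with it: y along the rod; the hinge lies 143 mm off along +x (closed: x level, away from the operator, z up).
Not all that is in view belongs to the job. What is shaped like the bottle_slim but green is not meant.

How it is judged:
By the outcome, as a careful person would: the job done as asked, in the order asked, and still so for the second after the job is handed in, with the robot touching nothing.
It also fails if it takes over 128 s, if anything falls off the work surface, if the arm or the gripper's body presses on something with over 40 N, if the wrist force passes 120 N, or if a joint passes its speed limit or range.

## Working session

There is one attempt and no reset: what is moved stays moved. The work goes in short steps, Python scripts to look and compute and a shell command to move; the robot and the scene stay as the last step left them, time stands still between calls to the robot, and variables do not carry over. Pictures are saved under pics/ and viewed, at most 14 in all, crops included, and the job is handed in when it is done.

```bash
mkdir -p pics
cat > h.py <<'E'
import numpy as np, cv2
from plant import ctrl
def snap(n,f):
    c=ctrl.read_camera(n); cv2.imwrite(f'pics/{f}.png',c['img'][:,:,::-1]); return c
def proj(c,X):
    p=c['R']@np.array(X,float)+np.array(c['t']); s=p[:2]/p[2]; s=s*(1+c['k1']*(s@s)); K=np.array(c['camera_matrix']); return K[:2,:2]@s+K[:2,2]
def ray(c,uv):
    K=np.array(c['camera_matrix']); d=np.linalg.solve(K[:2,:2],np.array(uv,float)-K[:2,2]); s=d.copy()
    for _ in range(20): s=d/(1+c['k1']*(s@s))
    R=np.array(c['R']); o=-R.T@np.array(c['t']); v=R.T@np.array([s[0],s[1],1]); return o,v/np.linalg.norm(v)
def onz(c,uv,z):
    o,v=ray(c,uv); return o+v*(z-o[2])/v[2]
def tri(rs):
    A=sum(np.eye(3)-np.outer(v,v) for o,v in rs); b=sum((np.eye(3)-np.outer(v,v))@o for o,v in rs); return np.linalg.solve(A,b)
names=['bottle_slim','bottle_small','bottle_medium','bottle_wide','block_slim','block_small','block_medium','block_wide','hold_down_grip']
E
python3 - <<'E'
from h import *
np.set_printoptions(precision=1,suppress=True)
C={n:snap(n,n+'0') for n in ['scene','side','wrist']}
cv2.imwrite('pics/both0.png',np.hstack([cv2.resize(C[n]['img'],None,fx=.625,fy=.625)[:,:,::-1] for n in ['scene','side']]))
for n in names:
  for c in C:
    print(n,c,[(np.round(d['xy']),round(d['score'],2), onz(C[c],d['xy'],156 if 'grip' in n else 50 if 'bot' in n else 40)) for d in ctrl.pinpoint(c,n)[:3]])
for c in C: o,v=ray(C[c],(320,240)); print(c,o,v)
print(ctrl.get_state())
E
```

```text
bottle_slim scene [(array([308., 321.]), 0.68, array([ 354.3, -165.7,   50. ])), (array([325., 349.]), 0.64, array([ 353.3, -244.9,   50. ])), (array([369., 296.]), 0.63, array([ 509.9, -179. ,   50. ]))]
bottle_slim side [(array([380., 316.]), 0.85, array([ 505.2, -190.9,   50. ])), (array([297., 345.]), 0.65, array([ 326.2, -221.7,   50. ])), (array([311., 365.]), 0.64, array([ 322.6, -284.1,   50. ]))]
bottle_slim wrist [(array([ 47., 322.]), 0.64, array([ 406., -115.,   50.]))]
bottle_small scene [(array([395., 318.]), 0.86, array([ 529.3, -255.3,   50. ]))]
bottle_small side [(array([409., 330.]), 0.93, array([ 525.3, -255.3,   50. ]))]
bottle_small wrist []
bottle_medium scene [(array([345., 276.]), 0.6, array([ 489.1, -103.9,   50. ]))]
bottle_medium side [(array([350., 298.]), 0.59, array([ 490.2, -107. ,   50. ]))]
bottle_medium wrist [(array([134., 314.]), 0.9, array([ 495.2, -104.7,   50. ]))]
bottle_wide scene [(array([414., 343.]), 0.82, array([ 532.3, -327.1,   50. ]))]
bottle_wide side [(array([438., 345.]), 0.95, array([ 540.6, -317.9,   50. ]))]
bottle_wide wrist []

[... 870 characters left out ...]
([ 438.7, -239.8,  156. ]))]
hold_down_grip side [(array([366., 279.]), 0.95, array([ 440.9, -238.2,  156. ]))]
hold_down_grip wrist []
scene [ 113.8 -621.5  996. ] [ 0.3  0.5 -0.8]
side [  -3.6 -951.1  540.5] [ 0.4  0.8 -0.4]
wrist [674.3  70.5 372.7] [-0.  -0.3 -1. ]
{'clock': 1.5, 'joint_pos': array([-0.1,  0.3,  1.6, -0. ,  1.3, -0.1]), 'dq': array([-0., -0.,  0.,  0.,  0.,  0.]), 'tau': array([ -0. , -40.6, -29.3,  -0. ,   0. ,   0. ]), 'tool_pos': array([675. ,   0.1, 214.4]), 'orientation': array([[-0.,  1., -0.],
       [ 1.,  0.,  0.],
       [ 0., -0., -1.]]), 'contact_force': array([0.1, 0.7, 0.7]), 'torque': array([ 0., -0., -0.]), 'grip_force': 0.0, 'opening': 85.28759153178189}
```

View pics/scene0.png

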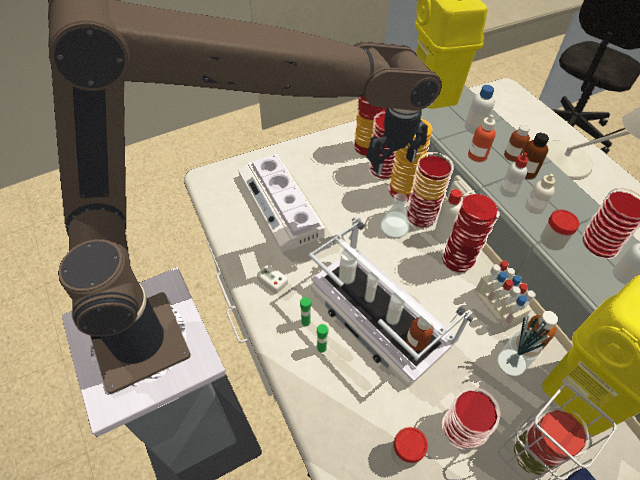

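View pics/side0.png

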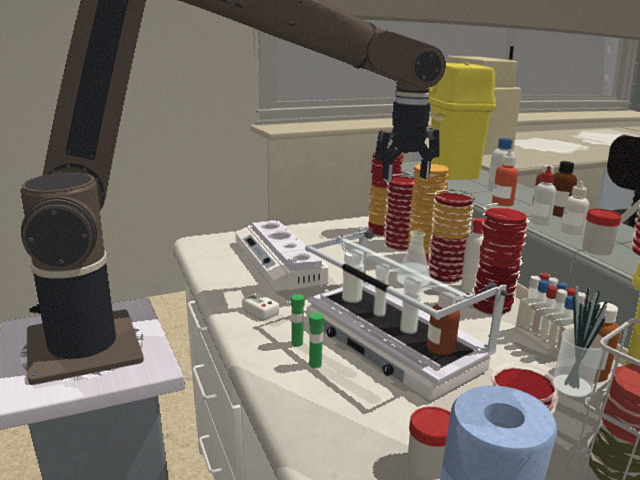

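Run:
```python
from h import *
np.set_printoptions(precision=1,suppress=True)
C={n:snap(n,n+'1') for n in ['scene','side']}
for n in names:
  P={c:ctrl.pinpoint(c,n)[:3] for c in C}
  for a in P['scene']:
    for b in P['side']:
      r=[ray(C['scene'],a['xy']),ray(C['side'],b['xy'])]; X=tri(r); e=np.linalg.norm(proj(C['scene'],X)-a['xy'])
      if e<6: print(n,a['xy'],b['xy'],X,'err',round(e,1))
a=C['scene']['img'][140:260,220:340]; b=C['scene']['img'][210:370,290:490]
def z(i,f): return cv2.resize(i,None,fx=f,fy=f,interpolation=cv2.INTER_CUBIC)
i=np.zeros((600,800,3),np.uint8); i[:300,:300]=z(a,2.5); i[:300,300:675]=z(b,1.875)
c=C['side']['img'][210:310,220:340]; d=C['side']['img'][220:400,290:510]
i[300:550,:300]=z(c,2.5);i[300:600,300:667]=cv2.resize(d,(367,300),interpolation=cv2.INTER_CUBIC)
cv2.imwrite('pics/crop1.png',i[:,:,::-1])
```

```text
bottle_slim [310.7, 321.7] [296.9, 343.3] [ 366.1 -146.2    1.8] err 2.3
bottle_slim [310.7, 321.7] [316.3, 366.6] [ 402.6 -115.4  -77.4] err 4.7
bottle_slim [368.1, 298.3] [379.2, 313.5] [ 506.2 -182.9   50.2] err 0.7
bottle_slim [322.1, 350.3] [316.3, 366.6] [ 360.2 -224.4    0.3] err 0.4
bottle_small [392.5, 318.8] [406.7, 329.2] [ 522.1 -254.1   51. ] err 0.6
bottle_medium [346.4, 276.5] [349.5, 300.5] [494.3 -99.9  40.8] err 0.7
bottle_wide [415.4, 341.2] [439.0, 346.3] [ 535.3 -326.    52.9] err 0.2
block_slim [287.2, 206.7] [290.3, 263.7] [494.4 206.4  -3.1] err 1.7
block_small [299.9, 228.0] [299.5, 274.5] [480.3 110.7  10.8] err 0.2
block_medium [270.0, 175.3] [267.5, 242.1] [495.9 340.3   5.2] err 1.0
block_wide [277.6, 190.3] [281.3, 252.0] [497.8 273.1   2. ] err 1.9
hold_down_grip [361.4, 305.3] [364.9, 276.5] [ 437.2 -241.1  161.8] err 0.3
```

View pics/crop1.png

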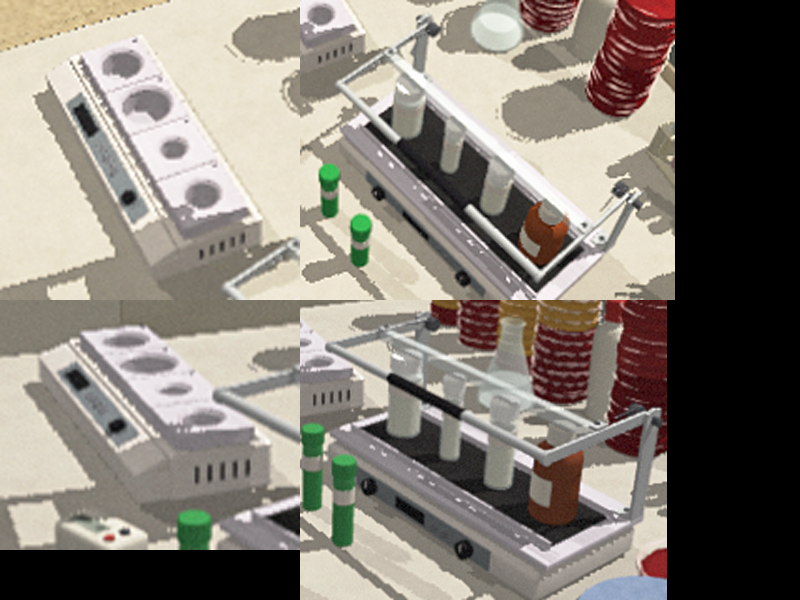

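```bash
python3 -m jog '[[-24,-24,-5,0,0,0,50],[-24,-24,-5,0,0,0,50],[-24,-24,-5,0,0,0,50],[-24,-24,-5,0,0,0,50],[-24,-24,-5,0,0,0,50],[-24,-24,-5,0,0,0,50],[-24,-24,-5,0,0,0,50],[-24,-24,-5,0,0,0,50],[-24,-24,-5,0,0,0,50],[-19,-21,-1,0,0,0,50],[0,0,0,0,0,-6,50],[0,0,0,0,0,-5.5,50],[0,0,0,0,0,0,50]]'
python3 - <<'E'
from h import *
np.set_printoptions(precision=2,suppress=True)
c=snap('wrist','w2'); s=ctrl.get_state(); print(s['tool_pos'],s['orientation'])
for d in ctrl.pinpoint('wrist','hold_down_grip'): print(d['xy'],d['score'],onz(c,d['xy'],156))
r=ctrl.regions_of('wrist','hold_down_grip'); print([(d['score'],d['extent']) for d in r])
for n in names[:4]:
  for d in ctrl.pinpoint('wrist',n): print(n,d['xy'],d['score'],onz(c,d['xy'],50))
E
```

```text
clock: 3.8
tool_pos: [437.8, -235.2, 260.7]
orientation: [[-0.199, 0.98, 0.0], [0.98, 0.199, -0.0], [-0.0, 0.0, -1.0]]
contact_force: [1.2, 0.3, 0.0]
opening: 49.7
grip_force: 0.0
[ 437.9  -235.07  260.6 ] [[-0.2   0.98  0.  ]
 [ 0.98  0.2  -0.  ]
 [-0.    0.   -1.  ]]
[330.1, 222.0] 0.94 [ 443.42 -233.29  156.  ]
[(0.97, [448.6, 206.6, 254.9, 412.2])]
bottle_slim [399.5, 158.4] 0.96 [ 504.13 -185.06   50.  ]
bottle_slim [259.2, 155.7] 0.76 [ 371.5  -209.24   50.  ]
bottle_slim [268.2, 86.5] 0.56 [ 369.78 -145.63   50.  ]
bottle_small [400.8, 230.3] 0.87 [ 523.62 -254.55   50.  ]
bottle_medium [409.4, 69.4] 0.69 [ 493.01 -105.51   50.  ]
bottle_wide [399.8, 294.6] 0.8 [ 540.89 -323.93   50.  ]
bottle_wide [398.0, 158.4] 0.58 [ 502.71 -185.35   50.  ]
```

View pics/w2.png

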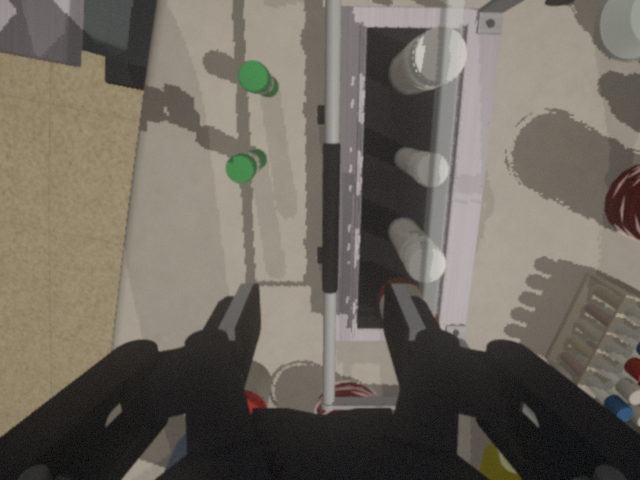

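```bash
python3 -m jog '[[0,5,20,0,0,0,50],[0,0,30,0,0,0,50],[0,0,30,0,0,0,50],[0,0,25,0,0,0,50],[0,0,0,0,0,0,50],[0,0,0,0,0,0,8],[0,0,0,0,0,0,8],[0,0,0,0,0,0,8],[0,0,0,0,0,0,8],[0,0,0,0,0,0,8],[0,0,0,0,0,0,8]]' 50
```

```text
clock: 5.25
tool_pos: [443.0, -234.1, 155.8]
orientation: [[-0.199, 0.98, 0.0], [0.98, 0.199, -0.0], [-0.001, 0.0, -1.0]]
contact_force: [-0.4, -0.4, 0.4]
opening: 7.5
grip_force: 0.0
```

Run:
```python
from h import *
s=snap('scene','s3')['img'][200:360,270:470]; t=snap('side','t3')['img'][200:360,290:490]; 
cv2.imwrite('pics/c3.png',np.hstack([cv2.resize(k,(400,320),interpolation=cv2.INTER_CUBIC) for k in (s,t)])[:,:,::-1])
snap('wrist','w3')
```

```text
(no output)
```

View pics/c3.png

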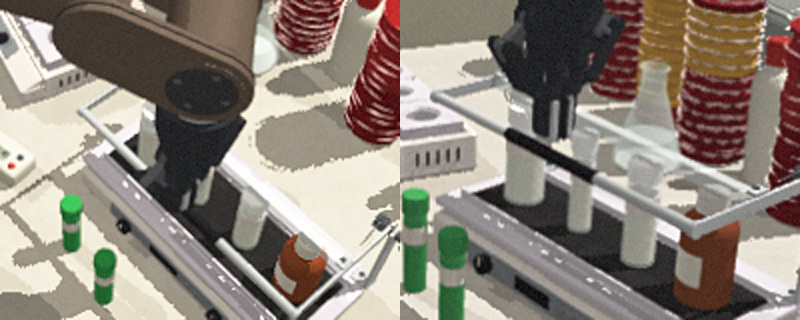

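View pics/w3.png

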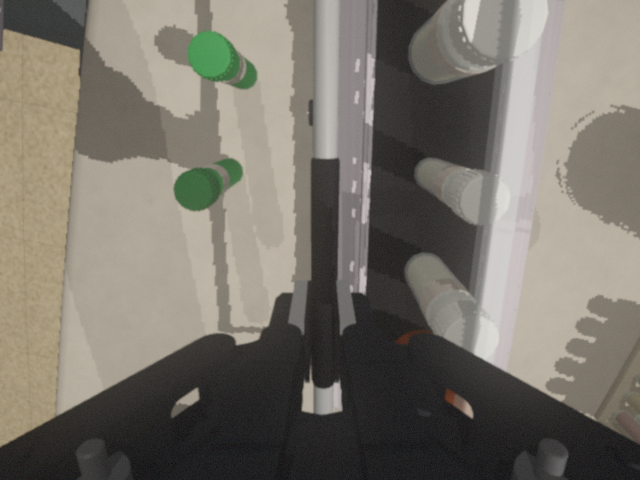

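Run:
```python
from h import *
np.set_printoptions(precision=1,suppress=True)
s=ctrl.get_state(); T=s['tool_pos'];R=s['orientation']; print(T,s['opening'],s['grip_force'])
for n in ['wrist','scene','side']:
  c=ctrl.read_camera(n); print(n,'tcp',proj(c,T),'tip',proj(c,T+R[:,2]*19),'K',c['camera_matrix'][0][0])
  if n=='wrist':
    for uv in [(325,158),(325,385)]:
      for z in [130,140,156]: print(uv,z,onz(c,uv,z))
    print([proj(c,T+R@[0,y,19]) for y in (-4,4)])
  for d in ctrl.pinpoint(n,'hold_down_grip'): print(d['xy'],d['score'],onz(c,d['xy'],156))
```

```text
[ 442.9 -234.   155.5] 7.890008509334763 0.0
wrist tcp [322.4 282.5] tip [322.3 267.1] K 380.7270098283252
(325, 158) 130 [ 433.5 -181.3  130. ]
(325, 158) 140 [ 433.2 -180.4  140. ]
(325, 158) 156 [ 432.8 -179.   156. ]
(325, 385) 130 [ 459.5 -307.7  130. ]
(325, 385) 140 [ 457.8 -300.   140. ]
(325, 385) 156 [ 455.1 -287.7  156. ]
[array([314.3, 267.1]), array([330.2, 267.1])]
[323.1, 277.7] 0.95 [ 442.6 -231.4  156. ]
scene tcp [361.3 303.1] tip [360.6 307.8] K 473.5817742871117
[360.6, 303.4] 0.87 [ 440.9 -234.1  156. ]
side tcp [365.8 277.8] tip [365.2 288.3] K 565.2027750226056
[367.5, 276.0] 0.85 [ 448.4 -230.   156. ]
[279.2, 248.9] 0.62 [360.3 -63.1 156. ]
```

Run:
```python
from h import *
print(ctrl.finger_overhang)
t=cv2.imread('pics/side1.png');t=cv2.imread('pics/t3.png')[235:305,325:405]; s=cv2.imread('pics/s3.png')[265:335,325:405]
cv2.imwrite('pics/c4.png',np.hstack([cv2.resize(k,(400,350),interpolation=cv2.INTER_NEAREST) for k in (s,t)]))
```

```text
19.0
```

View pics/c4.png

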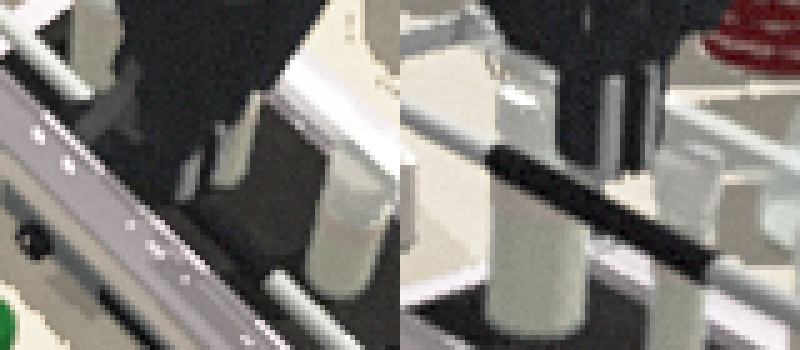

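```bash
python3 -m jog '[[0,0,0,0,0,0,50],[0,0,0,0,0,0,50],[0,0,0,0,0,0,50],[0,0,0,0,0,0,50],[0,0,8,0,0,0,50],[0,0,8,0,0,0,50],[0,0,6,0,0,0,50],[0,0,0,0,0,0,50],[0,0,0,0,0,0,2],[0,0,0,0,0,0,2],[0,0,0,0,0,0,2],[0,0,0,0,0,0,2],[0,0,0,0,0,0,2],[0,0,0,0,0,0,2],[0,0,0,0,0,0,2]]' 50
python3 - <<'E'
from h import *
s=snap('scene','s5')['img'][265:335,325:405]; t=snap('side','t5')['img'][235:305,325:405]; w=snap('wrist','w5')['img'][200:400,220:420]
cv2.imwrite('pics/c5.png',np.hstack([cv2.resize(k,(q,300),interpolation=cv2.INTER_NEAREST) for k,q in ((w,300),(t,340))])[:,:,::-1])
E
```

```text
clock: 7.2
tool_pos: [443.9, -234.0, 134.0]
orientation: [[-0.199, 0.98, 0.003], [0.98, 0.199, -0.0], [-0.001, 0.003, -1.0]]
contact_force: [4.0, 1.8, 0.7]
opening: 9.6
grip_force: 48.8
```

View pics/c5.png

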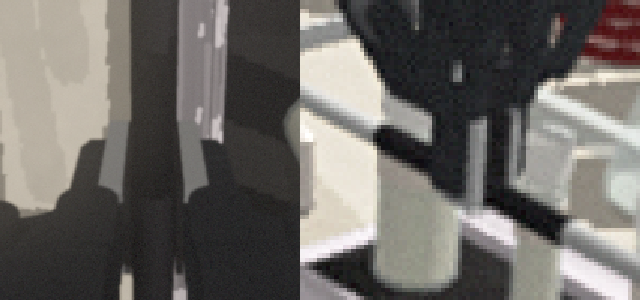

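```bash
python3 -m jog '[[0,0,0,0,0,0,40],[0,0,0,0,0,0,40],[0,-1,7,0,0,0,40],[0,0,0,0,0,0,40],[0,0,0,0,0,0,2],[0,0,0,0,0,0,2],[0,0,0,0,0,0,2],[0,0,0,0,0,0,2],[0,0,0,0,0,0,2],[0,0.7,-14.3,0,0,0,2],[0,2.2,-14.1,0,0,0,2],[0,3.5,-13.9,0,0,0,2],[0,4.9,-13.4,0,0,0,2],[0,6.2,-12.9,0,0,0,2],[0,7.5,-12.1,0,0,0,2]]' 40
```

```text
clock: 8.85
tool_pos: [465.7, -229.4, 206.4]
orientation: [[-0.199, 0.98, -0.003], [0.98, 0.199, -0.0], [0.0, -0.003, -1.0]]
contact_force: [1.3, -3.2, -7.1]
opening: 10.3
grip_force: 38.8
```

```bash
python3 -m jog '[[0,8.6,-11.4,0,0,0,2],[0,9.8,-10.5,0,0,0,2],[0,10.7,-9.4,0,0,0,2],[0,11.6,-8.3,0,0,0,2],[0,12.4,-7.1,0,0,0,2],[0,13.1,-5.9,0,0,0,2],[0,13.5,-4.5,0,0,0,2],[0,14,-3.1,0,0,0,2],[0,14.2,-1.7,0,0,0,2],[0,14.3,-0.3,0,0,0,2],[0,0,0,0,0,0,2]]' 40
python3 - <<'E'
from h import *
w=snap('wrist','w6')['img']; s=snap('scene','s6')['img'][180:380,250:500]
cv2.imwrite('pics/c6.png',np.hstack([cv2.resize(w,(400,300)),cv2.resize(s,(375,300))])[:,:,::-1])
E
```

```text
clock: 9.95
tool_pos: [589.1, -205.3, 272.8]
orientation: [[-0.2, 0.98, 0.006], [0.98, 0.2, -0.003], [-0.004, 0.005, -1.0]]
contact_force: [1.8, -2.9, 4.3]
opening: 10.3
grip_force: 42.2
```

View pics/c6.png

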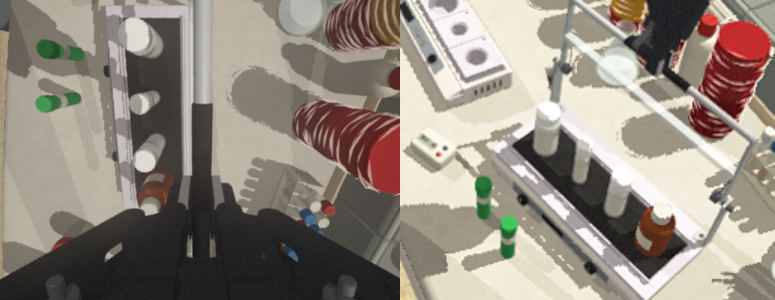

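```bash
python3 -m jog '[[0,14.2,1.2,0,0,0,2],[0,14,2.5,0,0,0,2],[0,13.6,4,0,0,0,2],[0,0,0,0,0,0,2],[0,0,0,0,0,0,60],[0,0,0,0,0,0,60],[0,0,-15,0,0,0,60],[0,0,-25,0,0,0,60],[0,0,-25,0,0,0,60],[0,-30,-10,0,0,0,60],[0,-40,0,0,0,0,60],[0,-40,0,0,0,0,60],[0,-40,0,0,0,0,60],[0,0,0,0,0,0,60]]'
python3 - <<'E'
from h import *
np.set_printoptions(precision=1,suppress=True)
w=snap('wrist','w7'); s=snap('scene','s7'); t=snap('side','t7')
cv2.imwrite('pics/c7.png',np.hstack([cv2.resize(w['img'],(400,300)),cv2.resize(s['img'][180:380,250:500],(375,300))])[:,:,::-1])
for n in names[:4]:
  P=[];
  for cn,c in (('wrist',w),('scene',s),('side',t)):
    for d in ctrl.pinpoint(cn,n)[:2]: print(n,cn,d['xy'],round(d['score'],2),onz(c,d['xy'],50))
E
```

```text
clock: 11.45
tool_pos: [476.2, -226.1, 337.3]
orientation: [[-0.197, 0.98, -0.003], [0.98, 0.197, 0.001], [0.001, -0.003, -1.0]]
contact_force: [0.3, -0.0, 0.5]
opening: 59.8
grip_force: 0.0
bottle_slim wrist [247.3, 92.8] 0.8 [ 374.6 -142.8   50. ]
bottle_slim wrist [352.5, 154.6] 0.77 [ 504.  -186.3   50. ]
bottle_slim scene [368.0, 296.5] 0.8 [ 507.3 -177.9   50. ]
bottle_slim scene [304.5, 323.1] 0.79 [ 345.  -167.5   50. ]
bottle_slim side [296.0, 345.7] 0.89 [ 323.8 -223.    50. ]
bottle_slim side [380.1, 311.8] 0.83 [ 513.1 -178.    50. ]
bottle_small wrist [357.9, 217.2] 0.76 [ 526.6 -257.8   50. ]
bottle_small scene [393.6, 316.9] 0.89 [ 528.9 -251.5   50. ]
bottle_small side [406.2, 328.8] 0.92 [ 521.8 -250.6   50. ]
bottle_medium wrist [357.6, 83.4] 0.92 [ 492.7 -109.3   50. ]
bottle_medium scene [346.9, 277.5] 0.95 [ 491.8 -108.6   50. ]
bottle_medium scene [300.0, 227.0] 0.65 [466.9  84.6  50. ]
bottle_medium side [352.1, 296.5] 0.6 [ 496.4 -102.2   50. ]
bottle_wide wrist [357.0, 270.7] 0.83 [ 541.  -325.7   50. ]
bottle_wide wrist [356.5, 82.1] 0.71 [ 491.2 -108.2   50. ]
bottle_wide scene [416.8, 343.3] 0.77 [ 536.  -330.5   50. ]
bottle_wide side [438.6, 345.5] 0.72 [ 539.8 -320.    50. ]
```

View pics/c7.png

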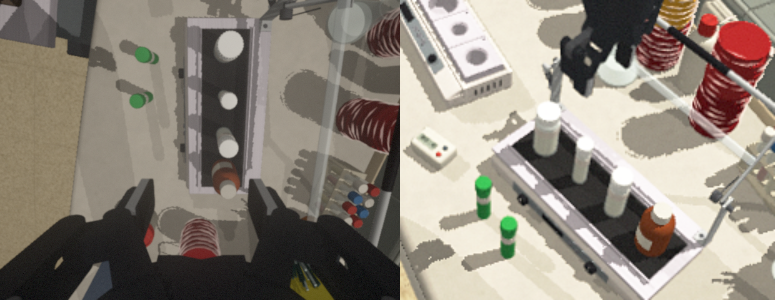

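```bash
python3 -m jog '[[28,10,20,0,0,0,75],[28,10,25,0,0,0,75],[28,10,30,0,0,0,75],[28,10,30,0,0,0,75],[0,0,30,0,0,0,75],[0,0,22,0,0,0,75],[0,0,0,0,0,0,75],[0,0,0,0,0,0,75]]'
python3 - <<'E'
from h import *
np.set_printoptions(precision=1,suppress=True)
T=ctrl.get_state()['tool_pos']; print(T)
w=snap('wrist','w8'); s=snap('scene','s8'); t=snap('side','t8')
for n,c in (('wrist',w),('scene',s),('side',t)): print(n,'tcp',proj(c,T),'bottle cap',proj(c,[493,-108,146]))
print([d['xy'] for d in ctrl.pinpoint('wrist','bottle_medium')])
a=cv2.resize(s['img'][200:300,290:410],(360,300)); b=cv2.resize(t['img'][200:300,290:410],(360,300))
cv2.imwrite('pics/c8.png',np.vstack([np.hstack([a,b]),cv2.resize(w['img'],(720,540))[240:]])[:,:,::-1])
E
```

```text
clock: 13.0
tool_pos: [497.2, -108.8, 180.0]
orientation: [[-0.199, 0.98, -0.0], [0.98, 0.199, 0.0], [0.0, -0.0, -1.0]]
contact_force: [-0.8, 0.3, 0.1]
opening: 75.1
grip_force: 0.0
[ 497.2 -108.8  180. ]
wrist tcp [322.5 282.5] bottle cap [315.  254.1]
scene tcp [352.5 243.4] bottle cap [349.7 253.2]
side tcp [357.4 234.6] bottle cap [354.4 251.9]
[[313.3, 211.1]]
```

View pics/c8.png

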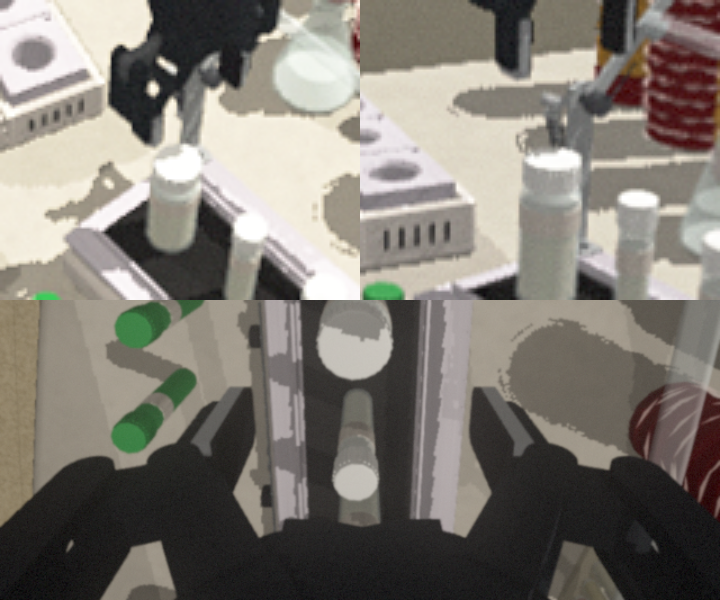

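```bash
python3 -m jog '[[0,-4,20,0,0,0,75],[0,0,25,0,0,0,75],[0,0,20,0,0,0,75],[0,0,15,0,0,0,75],[0,0,5,0,0,0,75],[0,0,0,0,0,0,75]]'; python3 -m jog '[[0,0,4,0,0,0,75],[0,0,3,0,0,0,75],[0,0,0,0,0,0,75]]'
python3 -m jog '[[0,0,3,0,0,0,75],[0,0,3,0,0,0,75],[0,0,0,0,0,0,75]]'
```

```text
clock: 13.8
tool_pos: [493.1, -109.6, 94.8]
orientation: [[-0.199, 0.98, -0.0], [0.98, 0.199, 0.0], [0.0, -0.0, -1.0]]
contact_force: [0.5, 0.3, 0.6]
opening: 75.1
grip_force: 0.0
clock: 14.1
tool_pos: [493.2, -109.5, 87.8]
orientation: [[-0.199, 0.98, 0.0], [0.98, 0.199, -0.0], [-0.0, 0.0, -1.0]]
contact_force: [0.1, 0.3, 0.3]
opening: 74.8
grip_force: 0.0
clock: 14.4
tool_pos: [492.7, -109.3, 81.1]
orientation: [[-0.199, 0.98, -0.001], [0.98, 0.199, 0.0], [0.001, -0.001, -1.0]]
contact_force: [-0.0, -0.4, 0.0]
opening: 75.2
grip_force: 0.0
```

```bash
python3 -m jog '[[0,0,4,0,0,0,75],[0,0,0,0,0,0,55],[0,0,0,0,0,0,48],[0,0,0,0,0,0,44],[0,0,0,0,0,0,41],[0,0,0,0,0,0,39],[0,0,0,0,0,0,34],[0,0,0,0,0,0,34],[0,0,0,0,0,0,34],[0,0,0,0,0,0,34]]' 35
python3 -m jog '[[0,0,-5,0,0,0,34],[0,0,-10,0,0,0,34],[0,0,-20,0,0,0,34],[0,0,-25,0,0,0,34],[0,0,-30,0,0,0,34],[0,0,-30,0,0,0,34],[0,0,-20,0,0,0,34],[0,0,0,0,0,0,34]]'
```

```text
clock: 15.4
tool_pos: [493.5, -109.6, 78.0]
orientation: [[-0.199, 0.98, 0.001], [0.98, 0.199, -0.0], [-0.001, 0.001, -1.0]]
contact_force: [0.8, 0.6, 2.1]
opening: 37.7
grip_force: 35.4
clock: 16.2
tool_pos: [494.9, -110.3, 221.9]
orientation: [[-0.199, 0.98, 0.007], [0.98, 0.199, -0.003], [-0.004, 0.006, -1.0]]
contact_force: [0.3, 0.4, -0.7]
opening: 38.0
grip_force: 35.3
```

```bash
python3 -m jog '[[15,3,0,0,0,0,34],[28,6,0,0,0,0,34],[30,6,0,0,0,0,34],[30,6,0,0,0,0,34],[30,6,0,0,0,0,34],[30,6,0,0,0,0,34],[30,6,0,0,0,0,34],[30,6,0,0,0,0,34],[30,6,0,0,0,0,34],[28,6,0,0,0,0,34],[15,3,0,0,0,0,34],[8,2,0,0,0,0,34],[0,0,0,0,0,4,34],[0,0,0,0,0,4,34],[0,0,0,0,0,3.5,34],[0,0,0,0,0,0,34],[0,0,0,0,0,0,34]]'
cat > bl.py <<'E'
from h import *
np.set_printoptions(precision=1,suppress=True)
import sys
c=snap('wrist',sys.argv[1]); print(ctrl.get_state()['tool_pos'])
for n in names[4:8]:
  print(n,[(np.round(d['xy']),round(d['score'],2),onz(c,d['xy'],0)) for d in ctrl.pinpoint('wrist',n)], [(np.round(d['extent']),round(d['score'],2)) for d in ctrl.regions_of('wrist',n)])
E
python3 bl.py w9
```

```text
clock: 17.9
tool_pos: [493.0, 200.3, 217.1]
orientation: [[-0.001, 1.0, -0.001], [1.0, 0.001, -0.0], [-0.0, -0.001, -1.0]]
contact_force: [-0.9, -0.3, -1.3]
opening: 37.8
grip_force: 35.2
[493.1 200.4 217.2]
block_slim [] [(array([316., 220.,  86.,  82.]), 0.72)]
block_small [] []
block_medium [(array([323.,  53.]), 0.63, array([494.4, 331.4,   0. ]))] [(array([325.,  49., 100.,  91.]), 0.76)]
block_wide [] [(array([320., 134.,  91.,  92.]), 0.93)]
```

View pics/w9.png

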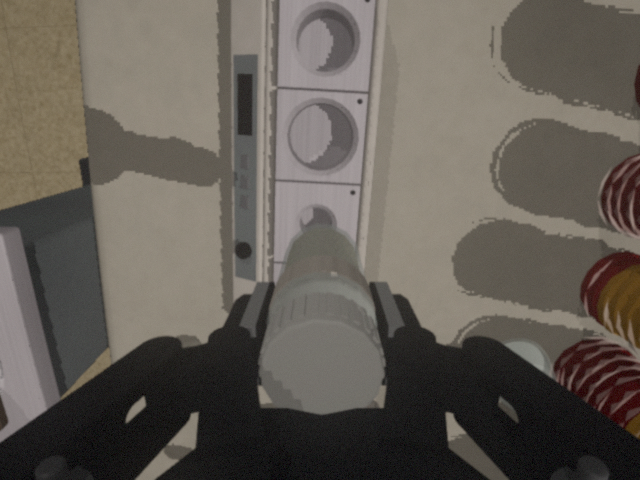

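```bash
cat > fit.py <<'E'
from h import *
from scipy.optimize import least_squares
np.set_printoptions(precision=1,suppress=True)
c={n:ctrl.read_camera(n) for n in ['scene','side','wrist']}
O={'scene':[(269.6,165.6),(279.2,181.2),(289.6,199.2),(301.6,217.2)],'side':[(270.8,226),(279.2,235.2),(290,245.6),(303.2,256.8)],'wrist':[(326,39),(323,135)]}
W={'scene':1/2.,'side':1/2.,'wrist':1/2.}
def P(p,i): return [p[0]+np.sin(p[3])*74*i,p[1]-np.cos(p[3])*74*i,p[2]]
def f(p,cs=O): return np.concatenate([(proj(c[n],P(p,i))-o)*W[n] for n in cs for i,o in enumerate(O[n])])
r=least_squares(f,[494,335,50,0.]);print(r.x,2*r.fun)
for i in range(4): print(P(r.x,i))
r=least_squares(lambda q:np.append(f(q,['wrist']),[(q[2]-r.x[2])*.1]),r.x);print(r.x)
# wrist width check
for z in (40,50,60,70): print(z,onz(c['wrist'],(276,135),z)[0],onz(c['wrist'],(366,135),z)[0], onz(c['wrist'],(323,90.5),z)[1]-onz(c['wrist'],(321,182.5),z)[1])
E
python3 fit.py
```

```text
[497.1 333.9  51.4  -0. ] [-0.4 -0.4  0.3  0.1  0.8 -0.8  0.5 -0.5 -0.9  0.1  0.5  0.4  0.4  0.3
 -1.   0.4  0.4 -0.2 -0.5  0.3]
[np.float64(497.09381697993894), np.float64(333.88266988579187), np.float64(51.402051856703174)]
[np.float64(493.9856898335298), np.float64(259.94797203936963), np.float64(51.402051856703174)]
[np.float64(490.8775626871207), np.float64(186.01327419294736), np.float64(51.402051856703174)]
[np.float64(487.7694355407115), np.float64(112.0785763465251), np.float64(51.402051856703174)]
[496.8 334.   50.4  -0. ]
40 454.0253104938413 531.5359730075753 77.44175119141391
50 455.17525671246676 530.3869301177151 75.14480601307065
60 456.32520293109224 529.2378872278549 72.8478608347273
70 457.47514914971765 528.0888443379947 70.55091565638395
```

```bash
python3 -m jog '[[15,0,0,0,0,0,34],[25,1,0,0,0,0,34],[25,1,0,0,0,0,34],[25,1,10,0,0,0,34],[25,1,20,0,0,0,34],[14,0,25,0,0,0,34],[4,0,30,0,0,0,34],[0,0,20,0,0,0,34],[0,0,10,0,0,0,34],[0,0,0,0,0,0,34],[0,0,0,0,0,0,34]]'
python3 - <<'E'
from h import *
np.set_printoptions(precision=1,suppress=True)
w=snap('wrist','w10');s=snap('scene','s10');t=snap('side','t10'); st=ctrl.get_state(); T=st['tool_pos'];print(T,st['contact_force'])
cv2.imwrite('pics/c10.png',np.vstack([np.hstack([cv2.resize(k['img'][120:240,210:330],(300,300),interpolation=cv2.INTER_CUBIC) for k in (s,t)]),cv2.resize(w['img'][180:],(600,281))])[:,:,::-1])
print(proj(w,[T[0],T[1],T[2]-28+96]),proj(w,[497,334,52]))
E
```

```text
clock: 19.6
tool_pos: [497.9, 334.4, 103.6]
orientation: [[-0.0, 1.0, 0.001], [1.0, 0.0, 0.001], [0.001, 0.001, -1.0]]
contact_force: [-0.2, -0.5, -0.9]
opening: 37.3
grip_force: 35.3
[498.4 334.3 104.5] [ 0.2 -0.1 -1.3]
[325.  381.7] [320.3 247.1]
```

View pics/c10.png

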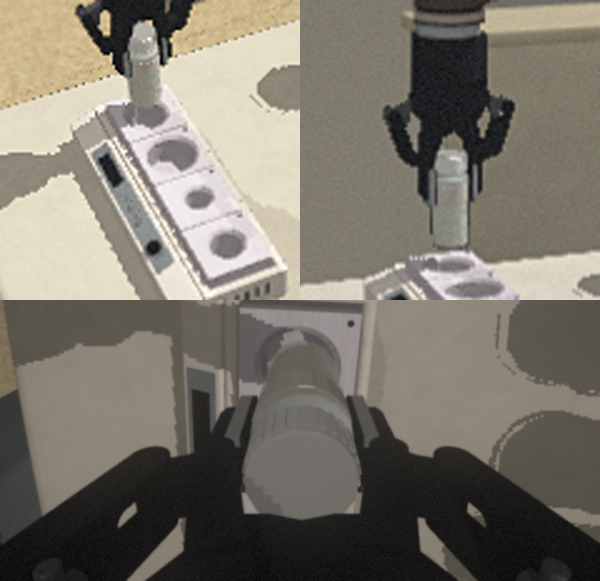

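Run:
```python
from h import *
np.set_printoptions(precision=1,suppress=True)
a=np.linspace(0,6.28,60)
for n in ('scene','side'):
  c=ctrl.read_camera(n)
  for z,l in ((76.5,'base'),):
    q=np.array([proj(c,[498.2+19.5*np.cos(i),334.3+19.5*np.sin(i),z]) for i in a]); print(n,l,q.min(0),q.max(0))
    k=c['img'][130:185,245:300] if n=='scene' else c['img'][190:240,245:300]
    cv2.imwrite(f'pics/z{n}.png',k[:,:,::-1])
    g=k.astype(int).sum(2)//3
    r0=130 if n=='scene' else 190
    for row in (range(150,168,2) if n=='scene' else range(206,224,2)): print(row,g[row-r0,5:45])
```

```text
scene base [262.1 153.9] [275.7 163.1]
150 [189 175 172  93 230 217 215 225 228 167 100  99  65 125 124 125 125 130
 124 132 137 139 143 164 215 218 220 219 220 217 218 218 217 216 216 216
 217 220 218 216]
152 [219 219 219 216 214 217 221 218 220 223 223 144 120 122 123 123 123 128
 123 129 138 150 155 154 214 219 217 217 219 216 218 219 221 220 221 215
 216 216 217 218]
154 [216 216 217 215 217 216 215 219 219 216 218 154 119 123 120 122 128 123
 126 130 130 141 159 168 206 239 252 229 217 218 217 217 217 217 217 219
 215 215 213 215]
156 [217 216 216 219 216 219 217 217 219 219 224 195 115 121 124 124 124 127
 126 130 135 139 146 146 182 232 227 234 235 214 216 216 210 216 218 218
 217 217 215 217]
158 [216 217 214 215 214 216 214 217 217 218 221 202 129 121 123 125 124 125
 126 128 127 140 158 164 201 230 229 227 231 235 217 215 216 218 217 218
 215 216 219 219]
160 [212 213 217 217 223 228 241 238 238 234 238 237 191 125 124 120 127 127
 126 131 134 138 158 173 210 233 234 230 227 215 236 222 215 221 216 218
 215 219 218 216]
162 [252 246 185 133 138 133 133 135 137 133 120 115 
[... 1300 characters left out ...]
14 111 110
 116 115 109 113]
216 [118 123 119 121 118 120 124 120 121 122 120 122  82 110 127 127 126 126
 130 133 139 141 140 144 160 161 159  80 101 112 111 115 109 110 110 115
 113 111 108 110]
218 [121 122 118 122 120 120 127 121 121 117 122 116 122  85 103 100 109 115
 119 116 123 124 124 115 109 111  96 106 109 112 109 108 111 107 110 109
 110 106 108 110]
220 [122 119 117 118 118 115 117 117 116 121 120 119 117 119 122 118 116 113
 131 138 168 173 170 168 171 167 122 128 164 117 104 107 108 109 104 108
 109 107 113 112]
222 [120 118 118 126 172 128 169 130 164 166 203 212 198 205 232 234 224 220
 205 203 202 212 211 209 216 219 218 226 233 229 170 112 106 107 111 111
 110 105 108 107]
```

```bash
python3 -m jog '[[0,-1,8,0,0,0,34],[0,0,8,0,0,0,34],[0,0,8,0,0,0,34],[0,0,8,0,0,0,34],[0,0,8,0,0,0,34],[0,0,4,0,0,0,34],[0,0,0,0,0,0,34]]'; python3 -m jog '[[0,0,3,0,0,0,34],[0,0,3,0,0,0,34],[0,0,0,0,0,0,34]]'
```

```text
clock: 20.55
tool_pos: [495.6, 333.5, 57.4]
orientation: [[0.0, 1.0, -0.002], [1.0, -0.0, -0.001], [-0.001, -0.002, -1.0]]
contact_force: [-0.2, -0.9, -0.6]
opening: 37.8
grip_force: 35.3
clock: 20.85
tool_pos: [496.1, 333.8, 52.3]
orientation: [[0.0, 1.0, -0.0], [1.0, -0.0, 0.0], [0.0, -0.0, -1.0]]
contact_force: [-1.1, -0.3, -1.3]
opening: 37.8
grip_force: 35.3
```

```bash
python3 -m jog '[[0,0,2,0,0,0,34],[0,0,0,0,0,0,34]]'; python3 -m jog '[[0,0,1,0,0,0,34],[0,0,0,0,0,0,34]]';  python3 -m jog '[[0,0,1,0,0,0,34],[0,0,0,0,0,0,34]]'; python3 -m jog '[[0,0,1,0,0,0,34],[0,0,0,0,0,0,34]]'
```

```text
clock: 21.05
tool_pos: [496.4, 333.8, 52.0]
orientation: [[-0.0, 1.0, -0.0], [1.0, 0.0, -0.0], [-0.0, -0.0, -1.0]]
contact_force: [-2.5, -3.0, 5.2]
opening: 37.9
grip_force: 35.8
clock: 21.25
tool_pos: [496.4, 333.8, 52.0]
orientation: [[-0.0, 1.0, -0.001], [1.0, 0.0, -0.001], [-0.001, -0.001, -1.0]]
contact_force: [-4.5, -4.0, 9.4]
opening: 37.8
grip_force: 36.3
clock: 21.45
tool_pos: [496.4, 333.9, 52.0]
orientation: [[-0.0, 1.0, -0.001], [1.0, 0.0, -0.001], [-0.001, -0.001, -1.0]]
contact_force: [-6.4, -4.0, 12.7]
opening: 37.7
grip_force: 36.7
clock: 21.65
tool_pos: [496.4, 333.9, 51.9]
orientation: [[-0.001, 1.0, -0.001], [1.0, 0.001, -0.001], [-0.001, -0.001, -1.0]]
contact_force: [-8.3, -5.5, 18.6]
opening: 38.2
grip_force: 37.2
```

```bash
python3 -m jog '[[0,0,-3,0,0,0,36],[0,0,0,0,0,0,40],[0,0,0,0,0,0,46],[0,0,0,0,0,0,52],[0,0,0,0,0,0,60],[0,0,0,0,0,0,60],[0,0,-8,0,0,0,60],[0,0,-20,0,0,0,60],[0,0,-30,0,0,0,60],[0,0,-35,0,0,0,60],[0,0,-35,0,0,0,60],[-20,0,-10,0,0,0,60],[-40,1,0,0,0,0,60],[-40,1,0,0,0,0,60],[-40,1,0,0,0,0,60],[-40,1,0,0,0,0,60]]'
python3 - <<'E'
from h import *
np.set_printoptions(precision=1,suppress=True)
a=np.linspace(0,6.28,60)
for n in ('scene','side'):
  c=snap(n,n+'11'); q=np.array([proj(c,[496+19*np.cos(i),334+19*np.sin(i),120]) for i in a]); print(n,'cap',q.min(0),q.max(0),proj(c,[496,334,24]))
  for d in ctrl.pinpoint(n,'bottle_medium'): print(d)
  print([d['extent'] for d in ctrl.regions_of(n,'bottle_medium')])
E
```

```text
clock: 23.25
tool_pos: [500.2, 152.4, 189.4]
orientation: [[-0.001, 1.0, 0.001], [1.0, 0.001, 0.0], [0.0, 0.001, -1.0]]
contact_force: [0.1, -0.6, 0.0]
opening: 60.0
grip_force: 0.0
scene cap [260.4 142.7] [274.  151.7] [269.5 172.1]
{'xy': [268.3, 167.8], 'score': 0.65}
[[371.9, 287.0, 15.7, 34.8], [267.2, 157.6, 13.2, 29.7]]
side cap [261.8 198.5] [276.7 202.9] [269.5 236.1]
{'xy': [267.1, 237.1], 'score': 0.77}
[[267.7, 211.7, 15.8, 24.6]]
```

```bash
python3 -m jog '[[-40,1,0,0,0,0,60],[-40,1,0,0,0,0,60],[-40,1,0,0,0,0,60],[-40,1,0,0,0,0,60],[-40,1,0,0,0,0,60],[-40,1,0,0,0,0,60],[-40,1,0,0,0,0,60],[-35,1,0,0,0,0,60],[-18,0,0,0,0,0,60],[0,0,0,0,0,-6,60],[0,0,0,0,0,-5.6,60],[0,0,0,0,0,0,60],[0,0,0,0,0,0,60]]'
cat > bo.py <<'E'
from h import *
import sys
np.set_printoptions(precision=1,suppress=True)
n,X=sys.argv[1],[float(v) for v in sys.argv[2:4]]
T=ctrl.get_state(); R=T['orientation']; T=T['tool_pos']
c=snap('wrist','wb_'+n); print(T,'pred cap',proj(c,X+[146]),'base',proj(c,X+[50]))
for d in ctrl.pinpoint('wrist',n):
  P=onz(c,d['xy'],50); print(round(d['score'],2),np.array(d['xy']),P,'tool dxy',(R.T@(P-T))[:2])
for d in ctrl.regions_of('wrist',n):
  m=d['region']; print(round(d['score'],2),np.array(d['extent']))
print('pred tool dxy',(R.T@(np.array(X+[50])-T)))
E
python3 bo.py bottle_slim 508.4 -180.8
```

```text
clock: 24.85
tool_pos: [508.5, -178.1, 188.5]
orientation: [[-0.201, 0.98, -0.0], [0.98, 0.201, 0.0], [0.0, -0.0, -1.0]]
contact_force: [0.2, 0.1, 0.2]
opening: 59.8
grip_force: 0.0
[ 508.5 -178.1  188.5] pred cap [321. 256.] base [321.  215.5]
0.96 [165.4 207.6] [ 384.3 -199.4   50. ] tool dxy [   4.1 -126. ]
0.91 [313.6 220. ] [ 503.3 -185.7   50. ] tool dxy [-6.4 -6.6]
0.87 [169.3 131.1] [ 381.7 -138.9   50. ] tool dxy [  63.8 -116.4]
0.83 [317.6 242.4  42.3  74.4]
0.81 [137.9 131.4  84.   37.9]
0.77 [134.5 228.8  78.6  54.4]
pred tool dxy [ -2.7  -0.6 138.5]
```

```bash
python3 -m jog '[[-3,-2.5,20,0,0,0,60],[0,0,30,0,0,0,60],[0,0,30,0,0,0,60],[0,0,22,0,0,0,60],[0,0,8,0,0,0,60],[0,0,0,0,0,0,60],[0,0,0,0,0,0,45],[0,0,0,0,0,0,36],[0,0,0,0,0,0,30],[0,0,0,0,0,0,26],[0,0,0,0,0,0,22],[0,0,0,0,0,0,17],[0,0,0,0,0,0,17],[0,0,0,0,0,0,17],[0,0,0,0,0,0,17]]' 35
python3 -m jog '[[0,0,-5,0,0,0,17],[0,0,-10,0,0,0,17],[0,0,-25,0,0,0,17],[0,0,-30,0,0,0,17],[0,0,-30,0,0,0,17],[0,0,-30,0,0,0,17],[10,1,-10,0,0,0,17],[0,0,0,0,0,0,17]]'
```

```text
clock: 26.5
tool_pos: [507.2, -183.0, 79.5]
orientation: [[-0.201, 0.98, 0.002], [0.98, 0.201, -0.001], [-0.001, 0.002, -1.0]]
contact_force: [1.8, 0.3, 4.9]
opening: 22.0
grip_force: 34.0
clock: 27.3
tool_pos: [505.7, -171.9, 220.1]
orientation: [[-0.202, 0.979, 0.002], [0.979, 0.202, -0.001], [-0.001, 0.002, -1.0]]
contact_force: [0.3, -0.4, -1.3]
opening: 22.3
grip_force: 34.2
```

```bash
python3 -m jog '[[0,0,0,0,0,4,17],[0,0,0,0,0,4,17],[0,0,0,0,0,3.6,17],[15,0,0,0,0,0,17],[30,-1.5,0,0,0,0,17],[30,-1.5,0,0,0,0,17],[30,-1.5,0,0,0,0,17],[30,-1.5,0,0,0,0,17],[30,-1.5,0,0,0,0,17],[30,-1.5,0,0,0,0,17],[30,-1.5,0,0,0,0,17],[30,-1.5,0,0,0,0,17],[30,-1.5,0,0,0,0,17],[30,-1.5,0,0,0,0,17],[25,0,30,0,0,0,17],[15,0,40,0,0,0,17],[3,0,30,0,0,0,17],[0,0,10,0,0,0,17],[0,0,0,0,0,0,17],[0,0,0,0,0,0,17]]'
cat > ck.py <<'E'
from h import *
import sys
np.set_printoptions(precision=1,suppress=True)
n,r,h,bx,by=sys.argv[1],*map(float,sys.argv[2:6])
T=ctrl.get_state()['tool_pos']; print(T)
a=np.linspace(0,6.28,60)
for cn in ('scene','side','wrist'):
  c=snap(cn,cn+'_'+n)
  q=np.array([proj(c,[T[0]+r*np.cos(i),T[1]+r*np.sin(i),T[2]-h]) for i in a]); print(cn,'pred base cols',q[:,0].min(),q[:,0].max(),'bottom',q[:,1].max(),'bore',proj(c,[bx,by,56]),'base',proj(c,T-[0,0,h]))
  for d in ctrl.regions_of(cn,n):
    m=d['region']; v,u=np.nonzero(m); k=v>v.max()-5
    print('  ',round(d['score'],2),'ext',np.array(d['extent']),'low cols',u[k].min(),u[k].max()+1,'bottom',v.max()+1)
E
python3 ck.py bottle_slim 11 29 491 186
```

```text
clock: 29.3
tool_pos: [490.9, 185.4, 109.6]
orientation: [[-0.0, 1.0, 0.001], [1.0, 0.0, 0.0], [0.0, 0.001, -1.0]]
contact_force: [-0.1, 0.3, -0.5]
opening: 21.9
grip_force: 34.2
[490.9 185.4 109.6]
scene pred base cols 286.0503153420895 294.2503903336937 bottom 194.0365214869218 bore [290.4 197.2] base [290.2 191.1]
   0.76 ext [322.8 339.2  10.2  27.6] low cols 317 327 bottom 352
   0.6 ext [305.2 311.6  10.9  26.2] low cols 301 311 bottom 326
   0.58 ext [289.4 179.6   9.3  36.8] low cols 286 294 bottom 195
   0.38 ext [396.8 310.9  18.   36.4] low cols 386 398 bottom 326
side pred base cols 285.84143378624515 295.25849541943484 bottom 235.98099099662153 bore [290.4 244.1] base [290.6 234.3]
   0.73 ext [267.3 229.2  36.6  14. ] low cols 255 268 bottom 237
   0.62 ext [291.9 217.8  12.7  38.1] low cols 286 297 bottom 238
   0.6 ext [314.3 341.   13.4  55.2] low cols 309 321 bottom 367
   0.57 ext [299.  321.4  15.3  48.8] low cols 291 303 bottom 347
wrist pred base cols 299.5021664306554 341.0401407200566 bottom 278.37955911467344 bore [320.4 243.8] base [320.3 259.2]
   0.96 ext [317.8 327.3  90.8 169. ] low cols 302 341 bottom 412
   0.51 ext [328.2   7.5  56.5  15. ] low cols 312 346 bottom 15
```

```bash
python3 -m jog '[[0,0,8,0,0,0,17],[0,0,8,0,0,0,17],[0,0,8,0,0,0,17],[0,0,8,0,0,0,17],[0,0,8,0,0,0,17],[0,0,8,0,0,0,17],[0,0,4,0,0,0,17],[0,0,0,0,0,0,17]]'; python3 -m jog '[[0,0,2,0,0,0,17],[0,0,1,0,0,0,17],[0,0,0,0,0,0,17]]'; python3 -m jog '[[0,0,1,0,0,0,17],[0,0,0,0,0,0,17]]'
```

```text
clock: 30.4
tool_pos: [489.8, 185.2, 55.6]
orientation: [[0.0, 1.0, -0.002], [1.0, -0.0, -0.0], [-0.0, -0.002, -1.0]]
contact_force: [0.1, 0.0, -0.0]
opening: 22.0
grip_force: 34.2
clock: 30.7
tool_pos: [490.3, 185.4, 53.7]
orientation: [[-0.0, 1.0, -0.0], [1.0, 0.0, 0.0], [0.0, -0.0, -1.0]]
contact_force: [-0.0, 0.2, -0.9]
opening: 22.2
grip_force: 34.2
clock: 30.9
tool_pos: [490.7, 185.5, 53.5]
orientation: [[-0.0, 1.0, 0.001], [1.0, 0.0, 0.0], [0.0, 0.001, -1.0]]
contact_force: [-2.2, -0.8, 3.6]
opening: 22.2
grip_force: 34.0
```

```bash
python3 -m jog '[[0,0,-1,0,0,0,21],[0,0,0,0,0,0,24],[0,0,0,0,0,0,30],[0,0,0,0,0,0,40],[0,0,0,0,0,0,50],[0,0,0,0,0,0,60],[0,0,-8,0,0,0,60],[0,0,-20,0,0,0,60],[0,0,-35,0,0,0,60],[0,0,-40,0,0,0,60],[-20,1,-35,0,0,0,60],[-40,3,0,0,0,0,60],[-40,3,0,0,0,0,60],[-40,3,0,0,0,0,60],[-40,3,0,0,0,0,60],[-40,3,0,0,0,0,60],[-40,3,0,0,0,0,60],[-40,3,0,0,0,0,60],[-40,4,0,0,0,0,60],[-40,4,0,0,0,0,60]]'
python3 -m jog '[[-38,3,0,0,0,0,62],[-15,0,0,0,0,0,62],[-5,0,0,0,0,0,62],[0,0,0,0,0,-6,62],[0,0,0,0,0,-5.6,62],[0,0,0,0,0,0,62],[0,0,0,0,0,0,62]]'
python3 bo.py bottle_small 523.6 -253.2
python3 - <<'E'
from h import *
np.set_printoptions(precision=1,suppress=True)
for n in ('scene','side'):
  c=snap(n,n+'12'); print(n,proj(c,[490.7,185.5,120]),proj(c,[490.7,185.5,56]))
  print([(round(d['score'],2),np.array(d['extent'])) for d in ctrl.regions_of(n,'bottle_slim')])
E
```

```text
clock: 32.9
tool_pos: [520.3, -196.4, 192.4]
orientation: [[0.0, 1.0, 0.001], [1.0, -0.0, -0.0], [-0.0, 0.001, -1.0]]
contact_force: [-0.2, -0.8, -0.1]
opening: 60.0
grip_force: 0.0
clock: 33.6
tool_pos: [523.4, -251.5, 191.8]
orientation: [[-0.2, 0.98, 0.0], [0.98, 0.2, 0.0], [0.0, 0.0, -1.0]]
contact_force: [-0.2, 0.1, 0.3]
opening: 61.8
grip_force: 0.0
[ 523.4 -251.5  191.8] pred cap [321.9 252.7] base [321.6 213.5]
0.64 [324.3 217.9] [ 526.5 -256.4   50. ] tool dxy [-5.5  2. ]
0.77 [324.  239.9  51.3  78.6]
pred tool dxy [ -1.8  -0.2 141.8]
scene [289.6 180.6] [290.4 197.4]
[(0.84, array([303.9, 312.8,  10.6,  24.8])), (0.56, array([291. , 191. ,  11.2,  27. ])), (0.53, array([323.2, 338.7,   9.2,  30. ]))]
side [290.6 218.4] [290.4 244.1]
[(0.9, array([299.4, 321.1,  11.9,  50.9])), (0.81, array([290.2, 233.7,  13.1,  32.5])), (0.75, array([315.9, 342.1,  18.6,  56.2]))]
```

```bash
python3 -m jog '[[-2.5,1,20,0,0,0,62],[0,0,30,0,0,0,62],[0,0,32,0,0,0,62],[0,0,23,0,0,0,62],[0,0,8,0,0,0,62],[0,0,0,0,0,0,62],[0,0,0,0,0,0,50],[0,0,0,0,0,0,42],[0,0,0,0,0,0,37],[0,0,0,0,0,0,33],[0,0,0,0,0,0,30],[0,0,0,0,0,0,25],[0,0,0,0,0,0,25],[0,0,0,0,0,0,25],[0,0,0,0,0,0,25]]' 35
python3 -m jog '[[0,0,-5,0,0,0,25],[0,0,-10,0,0,0,25],[0,0,-25,0,0,0,25],[0,0,-30,0,0,0,25],[0,0,-30,0,0,0,25],[0,0,-30,0,0,0,25],[10,1,-10,0,0,4,25],[0,0,0,0,0,4,25],[0,0,0,0,0,3.6,25],[0,0,0,0,0,0,25]]'
```

```text
clock: 35.45
tool_pos: [525.1, -255.2, 79.3]
orientation: [[-0.201, 0.98, 0.001], [0.98, 0.201, -0.001], [-0.001, 0.0, -1.0]]
contact_force: [-1.6, 0.1, 4.9]
opening: 29.1
grip_force: 35.1
clock: 36.45
tool_pos: [523.7, -244.6, 218.8]
orientation: [[-0.0, 1.0, 0.0], [1.0, 0.0, 0.0], [0.0, 0.0, -1.0]]
contact_force: [0.2, 0.5, -0.7]
opening: 28.9
grip_force: 34.6
```

```bash
python3 -m jog '[[15,-2,0,0,0,0,25],[30,-3,0,0,0,0,25],[30,-3,0,0,0,0,25],[30,-3,0,0,0,0,25],[30,-3,0,0,0,0,25],[30,-3,0,0,0,0,25],[30,-3,0,0,0,0,25],[30,-3,0,0,0,0,25],[30,-3,0,0,0,0,25],[30,-3,0,0,0,0,25],[30,-3,0,0,0,0,25],[25,-3,30,0,0,0,25],[15,-1,40,0,0,0,25],[2,0,30,0,0,0,25],[0,0,10,0,0,0,25],[0,0,0,0,0,0,25],[0,0,0,0,0,0,25]]'
python3 ck.py bottle_small 15 29 488 112
```

```text
clock: 38.15
tool_pos: [488.8, 112.0, 110.2]
orientation: [[0.0, 1.0, 0.002], [1.0, -0.0, 0.0], [0.0, 0.002, -1.0]]
contact_force: [-0.6, 0.2, -1.0]
opening: 29.3
grip_force: 34.7
[488.8 112.  110.2]
scene pred base cols 296.5371214325679 308.09806269011574 bottom 213.39209366854593 bore [302.2 215.6] base [302.3 209.1]
   0.6 ext [302.6 198.8  10.9  34.4] low cols 296 308 bottom 214
   0.45 ext [271.1 184.9  21.6  21.2] low cols 267 282 bottom 195
side pred base cols 296.072424735787 309.5447781872627 bottom 247.3021087251589 bore [302.3 255.3] base [302.8 244.8]
   0.77 ext [302.5 226.3   8.7  46.4] low cols 297 309 bottom 247
wrist pred base cols 292.71295502727344 349.522231244656 bottom 285.62463807502473 bore [319.6 244.7] base [321.1 259.5]
   0.7 ext [322.  324.5 106.3 175.7] low cols 299 345 bottom 415
```

```bash
sed -n 1,9p fit.py > fit2.py
cat >> fit2.py <<'E'
for z in (51.4,54,56):
  r=least_squares(lambda p:np.append(f(p,['scene','side']),(p[2]-z)*10),[494,335,50,0.]);print(r.x,np.abs(r.fun).max()*2,[np.round(P(r.x,i),1) for i in (1,3)])
w=cv2.imread('pics/wrist_bottle_small.png')
E
python3 fit2.py
python3 - <<'E'
import cv2
w=cv2.imread('pics/wrist_bottle_small.png'); cv2.imwrite('pics/last.png',cv2.resize(w[160:420,200:440],(720,780))[:600])
E
```

```text
[493.5 235.7  73.7  -0.2] [ 13.2  15.4  11.5  18.4   9.6  20.3   6.8  23.8  12.5   4.2  11.2   5.7
   8.3   7.2   3.9   9.2   7.2 -37.3 -15.9  26.2]
[497.4 333.3  51.4  -0. ] 1.210951544694069 [array([493.9, 259.4,  51.4]), array([487. , 111.6,  51.4])]
[496.1 330.1  54.   -0. ] 1.2082405575074517 [array([492.5, 256.1,  54. ]), array([485.5, 108.3,  54. ])]
[495.  327.6  56.   -0. ] 1.2061890118897054 [array([491.5, 253.6,  56. ]), array([484.4, 105.8,  56. ])]
```

```bash
python3 -m jog '[[0,-0.5,8,0,0,0,25],[0,0,8,0,0,0,25],[0,0,6,0,0,0,25],[0,0,5,0,0,0,25],[0,0,5,0,0,0,25],[0,0,0,0,0,0,25]]';  python3 -m jog '[[0,0,5,0,0,0,25],[0,0,6,0,0,0,25],[0,0,6,0,0,0,25],[0,0,4,0,0,0,25],[0,0,1,0,0,0,25],[0,0,0,0,0,0,25]]'; python3 -m jog '[[0,0,1,0,0,0,25],[0,0,1,0,0,0,25],[0,0,0,0,0,0,25]]'
```

```text
clock: 39.2
tool_pos: [486.5, 112.1, 75.5]
orientation: [[0.0, 1.0, -0.002], [1.0, -0.0, -0.0], [-0.0, -0.002, -1.0]]
contact_force: [-1.6, -0.8, -2.1]
opening: 28.9
grip_force: 34.7
clock: 39.8
tool_pos: [486.6, 112.0, 53.9]
orientation: [[-0.0, 1.0, -0.002], [1.0, 0.0, -0.0], [-0.0, -0.002, -1.0]]
contact_force: [-3.1, -2.1, -1.8]
opening: 29.0
grip_force: 34.7
clock: 40.1
tool_pos: [486.8, 112.0, 53.3]
orientation: [[-0.0, 1.0, -0.002], [1.0, 0.0, -0.001], [-0.001, -0.002, -1.0]]
contact_force: [-7.6, -3.4, 5.4]
opening: 29.0
grip_force: 35.6
```

```bash
python3 -m jog '[[-1,-1,-1.5,0,0,0,28],[0,0,0,0,0,0,31],[0,0,0,0,0,0,36],[0,0,0,0,0,0,44],[0,0,0,0,0,0,52],[0,0,0,0,0,0,60],[0,0,-8,0,0,0,60],[0,0,-20,0,0,0,60],[0,0,-35,0,0,0,60],[0,0,-40,0,0,0,60],[-20,2,-35,0,0,0,60],[-40,5,0,0,0,0,60],[-40,5,0,0,0,0,60],[-40,5,0,0,0,0,60],[-40,5,0,0,0,0,78],[-40,5,0,0,0,0,78],[-40,5,0,0,0,0,78],[-40,5,0,0,0,0,78],[-40,5,0,0,0,0,78],[-40,5,0,0,0,0,78]]'
python3 -m jog '[[-35,3,0,0,0,0,78],[-18,0,0,0,0,0,78],[-4,0,0,0,0,0,78],[0,0,0,0,0,-6,78],[0,0,0,0,0,-5.6,78],[0,0,0,0,0,0,78],[0,0,0,0,0,0,78]]'
python3 bo.py bottle_wide 538.8 -325.6
python3 - <<'E'
from h import *
np.set_printoptions(precision=1,suppress=True)
for n in ('scene','side'):
  c=snap(n,n+'13'); print(n,proj(c,[486.8,112,120]),proj(c,[486.8,112,56]))
  print([(round(d['score'],2),np.array(d['extent'])) for d in ctrl.regions_of(n,'bottle_small')])
E
```

```text
clock: 42.1
tool_pos: [533.4, -270.6, 192.8]
orientation: [[0.0, 1.0, 0.001], [1.0, -0.0, -0.0], [-0.0, 0.001, -1.0]]
contact_force: [0.9, 0.6, -0.2]
opening: 77.8
grip_force: 0.0
clock: 42.8
tool_pos: [536.4, -324.6, 192.3]
orientation: [[-0.2, 0.98, -0.0], [0.98, 0.2, 0.0], [0.0, 0.0, -1.0]]
contact_force: [-0.3, 0.3, 0.3]
opening: 78.4
grip_force: 0.0
[ 536.4 -324.6  192.3] pred cap [325.9 252. ] base [324.4 213. ]
0.67 [325.8 217. ] [ 540.6 -328.6   50. ] tool dxy [-4.9  3.3]
0.85 [327.3 230.6  72.2  88.1]
pred tool dxy [ -1.5   2.1 142.3]
scene [301.4 199.1] [301.8 215.7]
[(0.69, array([300.8, 211.4,  11.3,  30.4]))]
side [302.2 228.5] [301.8 255.4]
[(0.62, array([299.7, 246.4,  13.4,  36.2]))]
```

```bash
python3 -m jog '[[-2.5,3,20,0,0,0,78],[0,0,30,0,0,0,78],[0,0,34,0,0,0,78],[0,0,23,0,0,0,78],[0,0,8,0,0,0,78],[0,0,0,0,0,0,78],[0,0,0,0,0,0,68],[0,0,0,0,0,0,60],[0,0,0,0,0,0,55],[0,0,0,0,0,0,51],[0,0,0,0,0,0,48],[0,0,0,0,0,0,42],[0,0,0,0,0,0,42],[0,0,0,0,0,0,42],[0,0,0,0,0,0,42]]' 45
python3 -m jog '[[0,0,-5,0,0,0,42],[0,0,-10,0,0,0,42],[0,0,-25,0,0,0,42],[0,0,-30,0,0,0,42],[0,0,-30,0,0,0,42],[0,0,-30,0,0,0,42],[10,1,-20,0,0,4,42],[0,0,-15,0,0,4,42],[0,0,0,0,0,3.6,42],[0,0,0,0,0,0,42]]'
```

```text
clock: 44.65
tool_pos: [540.4, -328.2, 78.1]
orientation: [[-0.201, 0.98, 0.002], [0.98, 0.201, -0.001], [-0.001, 0.001, -1.0]]
contact_force: [-0.0, 0.3, 4.9]
opening: 45.8
grip_force: 46.6
clock: 45.65
tool_pos: [538.4, -317.6, 242.5]
orientation: [[-0.0, 1.0, -0.0], [1.0, 0.0, -0.0], [-0.0, -0.0, -1.0]]
contact_force: [0.5, -0.1, -1.9]
opening: 46.0
grip_force: 46.4
```

```bash
python3 -m jog '[[20,-2,0,0,0,0,42],[35,-3,0,0,0,0,42],[35,-3,0,0,0,0,42],[35,-3,0,0,0,0,42],[35,-3,0,0,0,0,42],[35,-3,0,0,0,0,42],[35,-3,0,0,0,0,42],[35,-3,0,0,0,0,42],[35,-3,0,0,0,0,42],[35,-3,0,0,0,0,42],[35,-3,0,0,0,0,42],[35,-3,0,0,0,0,42],[35,-3,0,0,0,0,42],[35,-3,0,0,0,0,42],[35,-2,0,0,0,0,42],[35,-2,0,0,0,0,42],[25,0,0,0,0,0,42],[7,0,0,0,0,0,42],[0,0,0,0,0,0,42]]'
python3 -m jog '[[0,0,30,0,0,0,42],[0,0,35,0,0,0,42],[0,0,35,0,0,0,42],[0,0,25,0,0,0,42],[0,0,5,0,0,0,42],[0,0,0,0,0,0,42],[0,0,0,0,0,0,42]]'
python3 ck.py bottle_wide 24 28 493 259.5
```

```text
clock: 47.55
tool_pos: [492.4, 260.0, 241.2]
orientation: [[-0.003, 1.0, -0.002], [1.0, 0.003, -0.001], [-0.001, -0.002, -1.0]]
contact_force: [0.7, -0.6, -0.6]
opening: 45.9
grip_force: 46.4
clock: 48.25
tool_pos: [494.9, 259.1, 114.0]
orientation: [[0.001, 1.0, 0.003], [1.0, -0.001, 0.001], [0.001, 0.003, -1.0]]
contact_force: [0.4, -1.1, -0.7]
opening: 45.9
grip_force: 46.5
[494.9 259.1 114. ]
scene pred base cols 270.58299951128026 287.9550150428769 bottom 178.4792930975073 bore [279.1 180.3] base [279.3 172.4]
   0.92 ext [278.8 161.6  18.9  34.7] low cols 271 287 bottom 179
side pred base cols 270.30392422134224 289.9428294667248 bottom 225.64389376579288 bore [279.3 233.9] base [280.1 222.4]
   0.98 ext [282.5 205.2  22.   40.2] low cols 271 285 bottom 225
wrist pred base cols 276.4066929289756 367.826962929023 bottom 302.974226906069 bore [318.6 243.3] base [322.1 261.5]
   0.69 ext [320.3 313.1 128.4 197.9] low cols 300 342 bottom 415
```

```bash
python3 -m jog '[[0,-2,8,0,0,0,42],[0,0,8,0,0,0,42],[0,0,8,0,0,0,42],[0,0,6,0,0,0,42],[0,0,5,0,0,0,42],[0,0,0,0,0,0,42]]';  python3 -m jog '[[0,0,5,0,0,0,42],[0,0,6,0,0,0,42],[0,0,6,0,0,0,42],[0,0,4,0,0,0,42],[0,0,2,0,0,0,42],[0,0,0,0,0,0,42]]'; python3 -m jog '[[0,0,1.5,0,0,0,42],[0,0,1,0,0,0,42],[0,0,0,0,0,0,42]]'
```

```text
clock: 49.15
tool_pos: [491.0, 259.0, 75.9]
orientation: [[0.0, 1.0, -0.002], [1.0, -0.0, -0.001], [-0.001, -0.002, -1.0]]
contact_force: [0.2, 0.0, -1.6]
opening: 46.0
grip_force: 46.5
clock: 49.75
tool_pos: [491.4, 259.2, 53.7]
orientation: [[0.0, 1.0, -0.001], [1.0, -0.0, -0.0], [-0.0, -0.001, -1.0]]
contact_force: [-0.7, -0.3, -0.7]
opening: 45.5
grip_force: 46.5
clock: 50.05
tool_pos: [492.0, 259.4, 52.1]
orientation: [[0.0, 1.0, 0.001], [1.0, -0.0, 0.0], [0.0, 0.001, -1.0]]
contact_force: [-0.8, -0.4, 0.9]
opening: 46.2
grip_force: 46.6
```

Nearly touching (floor at ~52); 1 mm more, then release, and move back for a final look.

```bash
python3 -m jog '[[0,0,1,0,0,0,42],[0,0,0,0,0,0,42]]'; python3 -m jog '[[0,0,0,0,0,0,46],[0,0,0,0,0,0,50],[0,0,0,0,0,0,55],[0,0,0,0,0,0,62],[0,0,0,0,0,0,70],[0,0,0,0,0,0,70],[0,0,-8,0,0,0,70],[0,0,-20,0,0,0,70],[0,0,-35,0,0,0,70],[0,0,-40,0,0,0,70],[0,0,-40,0,0,0,70],[0,30,-20,0,0,0,70],[-30,40,0,0,0,0,70],[-40,40,0,0,0,0,70],[-40,30,0,0,0,0,70],[-40,0,0,0,0,0,70],[-30,0,0,0,0,0,70],[0,0,0,0,0,0,70]]'
python3 - <<'E'
from h import *
w=snap('wrist','w14')['img']; s=snap('scene','s14')['img'][120:360,230:480]; t=snap('side','t14')['img'][180:380,240:500]
i=np.zeros((600,800,3),np.uint8); i[:360,:375]=cv2.resize(s,(375,360)); i[:327,375:]=cv2.resize(t,(425,327)); 
h=cv2.resize(s[0:120,10:110],(288,240),interpolation=cv2.INTER_CUBIC) ; i[360:,:288]=h[:240]; i[330:600,400:760]=cv2.resize(w,(360,270))
cv2.imwrite('pics/c14.png',i[:,:,::-1])
E
```

```text
clock: 50.25
tool_pos: [492.1, 259.5, 52.1]
orientation: [[-0.0, 1.0, 0.0], [1.0, 0.0, 0.0], [0.0, 0.0, -1.0]]
contact_force: [-2.5, -0.7, 6.2]
opening: 45.8
grip_force: 47.1
clock: 52.05
tool_pos: [627.4, 80.2, 214.0]
orientation: [[0.005, 1.0, 0.0], [1.0, -0.005, -0.001], [-0.001, 0.0, -1.0]]
contact_force: [-0.6, -0.2, -0.0]
opening: 69.9
grip_force: 0.0
```

View pics/c14.png

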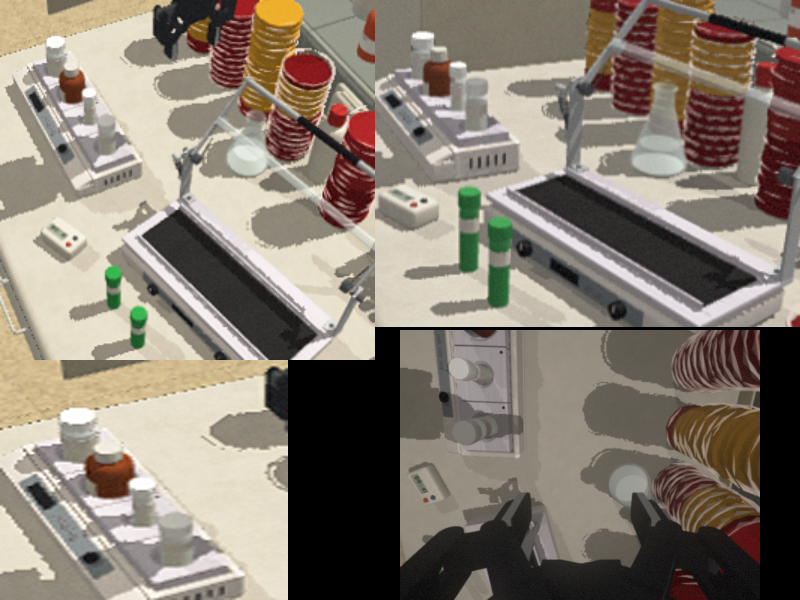

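The picture shows all four bottles standing upright in their blocks (medium, wide, slim, small), the hold-down open, the mat empty, and the hand clear of everything.

```bash
python3 -c "
from plant import ctrl
print(ctrl.hand_in())"
```

```text
the job is handed in; nothing more can be done
None
```

The job is handed in at about 52 s of the 128 s allowed: the hold-down is open and staying open, and the last picture shows all four bottles upright in their matching bores with the hand clear; no verdict was returned.

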